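Put the colour-marked carving tools away on their stands

TASK

Tidy the carving bench: lay each of the three colour-marked carving tools on the stand of its own colour, its handle resting in both notches and centred on the stand. Set them down rather than dropping them, and leave the unpainted gouge, the marker pen, the wooden blank and the carved bird where they are.

Things in the scene. Friction and masses are not known exactly. Their poses are not given: they have to be found in the camera images.
- red_carver: Loose wood-carving tool, a channelled gouge: eight-sided wooden handle 24 mm across flats, its butt (40 mm) and a ring near the blade painted red. Origin on the handle's axis near the balance point, 12 mm above the bench as it lies; x along the tool to the blade: handle from x = -65 to 60 mm, collar and blade (up to 16 mm wide) to 100 mm. About 60 to 130 g.
- blue_carver: Loose wood-carving tool, a flat chisel: eight-sided wooden handle 24 mm across flats, its butt (40 mm) and a ring near the blade painted blue. Origin on the handle's axis near the balance point, 12 mm above the bench as it lies; x along the tool to the blade: handle from x = -65 to 60 mm, collar and blade (up to 16 mm wide) to 100 mm. About 60 to 130 g.
- green_carver: Loose wood-carving tool, a short pointed knife: eight-sided wooden handle 24 mm across flats, its butt (40 mm) and a ring near the blade painted green. Origin on the handle's axis near the balance point, 12 mm above the bench as it lies; x along the tool to the blade: handle from x = -65 to 60 mm, collar and blade (up to 16 mm wide) to 100 mm. About 60 to 130 g.
- red_stand: Fixed tool stand: red base 110 x 72 x 8 mm, two notched wooden posts tipped red. Origin: centre of the underside; x along the tool it holds (either way round). Posts at x = -35 and 35 mm, 10 mm thick (60 mm free between them for the gripper), 66 mm wide. Notches 42 mm wide, centred on y = 0, flat floor at z = 30 mm, cheeks to z = 46 mm. A seated handle's axis is at z = 42 mm.
- blue_stand: Fixed tool stand: blue base 110 x 72 x 8 mm, two notched wooden posts tipped blue. Origin: centre of the underside; x along the tool it holds (either way round). Posts at x = -35 and 35 mm, 10 mm thick (60 mm free between them for the gripper), 66 mm wide. Notches 42 mm wide, centred on y = 0, flat floor at z = 30 mm, cheeks to z = 46 mm. A seated handle's axis is at z = 42 mm.
- green_stand: Fixed tool stand: green base 110 x 72 x 8 mm, two notched wooden posts tipped green. Origin: centre of the underside; x along the tool it holds (either way round). Posts at x = -35 and 35 mm, 10 mm thick (60 mm free between them for the gripper), 66 mm wide. Notches 42 mm wide, centred on y = 0, flat floor at z = 30 mm, cheeks to z = 46 mm. A seated handle's axis is at z = 42 mm.
- plain_gouge: Loose bystander, not to be moved: the same size of carving tool with a bare, unpainted handle. Origin and axes as for the painted tools.
- marker_pen: Loose bystander, not to be moved: yellow marker pen with a black cap, 14 mm thick, 130 mm long along x, origin at its middle, 7 mm above the bench.
- wood_blank: Loose bystander among the stands, not to be moved: pale wooden blank, about 81 x 22 x 20 mm, long along x, origin on its underside.
- carved_bird: Loose bystander among the stands, not to be moved: small dark carved wooden bird, about 75 x 20 mm, 36 mm high, long along x, origin on its underside.

How it is judged:
At the end, for the whole second after the job is handed in: Each colour-marked tool lies at rest in the notches of the stand of its own colour: the tool's origin within 20 mm horizontally of the stand's centre, its axis 38 to 46 mm above the stand's underside, and along the stand's x axis within 0.3 rad, either way round (horizontal distance between red_carver and red_stand below 0.02 m and z of red_carver in the frame of red_stand between 0.038 and 0.046 m and angle between the x axis of red_carver and the x axis of red_stand, either way round below 0.3 rad and linear speed of each of red_carver, blue_carver, green_carver below 0.02 m/s and angular speed of each of red_carver, blue_carver, green_carver below 0.2 rad/s and horizontal distance between blue_carver and blue_stand below 0.02 m and z of blue_carver in the frame of blue_stand between 0.038 and 0.046 m and angle between the x axis of blue_carver and the x axis of blue_stand, either way round below 0.3 rad and horizontal distance between green_carver and green_stand below 0.02 m and z of green_carver in the frame of green_stand between 0.038 and 0.046 m and angle between the x axis of green_carver and the x axis of green_stand, either way round below 0.3 rad); the robot touches nothing.
It fails at once if the plain gouge is shifted by more than 20 mm (distance of plain_gouge from where it was at the start of the episode above 0.02 m).
It fails at once if the marker pen is shifted by more than 20 mm (distance of marker_pen from where it was at the start of the episode above 0.02 m).
It fails at once if the wood blank is shifted by more than 20 mm (distance of wood_blank from where it was at the start of the episode above 0.02 m).
It fails at once if the carved bird is shifted by more than 20 mm (distance of carved_bird from where it was at the start of the episode above 0.02 m).
It fails at once if a colour-marked carving tool is dropped or thrown (moves faster than 0.6 m/s out of the gripper) ((linear speed of red_carver above 0.6 m/s and contact force between red_carver and the fingers below 0.05 N) or (linear speed of blue_carver above 0.6 m/s and contact force between blue_carver and the fingers below 0.05 N) or (linear speed of green_carver above 0.6 m/s and contact force between green_carver and the fingers below 0.05 N)).
It also fails if it takes over 74 s, if anything falls off the work surface, if the arm or the gripper's body presses on something with over 40 N, if the wrist force passes 120 N, or if a joint passes its speed limit or range.

ROBOT

A 6-joint arm with a two-finger parallel gripper is mounted at the origin on the work surface. World frame = base frame: x ahead of the robot, y to its left, z up, the work surface at z = 0. Lengths are in m, angles in rad, forces in N, time in s.
With the tool pointing down it reaches from about 0.35 to 0.775 m from the base axis. Payload 7.3 kg.
Tool frame: the origin (TCP) lies midway between the tips of the shut fingers; the grasp point (between the pads) lies grasp_offset behind it (grasp_offset is the distance from the TCP to the grasp point, in m); z points along the fingers, y is the line along which they close (so a half turn about z gives the same grasp; the last joint's range is limited). The gripper opens to 92 mm and grips with 3 to 60 N. Pads are 19 mm wide; open, the fingers measure 130 mm over their backs; the gripper's body (75 mm by 190 mm) begins 47 mm behind the grasp point.
Start: joints at [-1.329, 0.342, 1.524, -0, 1.275, -0.146], TCP at [0.199, -0.486, 0.227] pointing down, gripper open.
Joint ranges: [-2.53, 2.53], [-0.77, 2.02], [0.04, 2.7], [-1, 4.14], [0.28, 2.66], [-3.11, 3.11]. Speed limits (rad/s): [2.57, 2.57, 3.14, 3.14, 3.14, 3.14].

INTERFACE

Orientations are given as [roll, pitch, yaw] about the fixed x, y, z axes, in that order (R = Rz(yaw) Ry(pitch) Rx(roll)).
In Python, from cell import * gives the robot as it stands.
- The arm moves only by the tool step_arm, never from a script. Its argument "plan" is a list of rows, each a list of 5 numbers: the closure, from -1 (fully open) to 1 (shut), then the shift along the tool's x, y, z in m, then the turn about the tool's z in rad. In form: [[hand, x, y, z, twist], ...]. A call has 1 to 20 rows; each row is the pose to reach, as a shift and turn from the pose commanded when the call began, along the tool's axes at that moment; what a row does not reach only later rows make up. A row lasts 1/8 s, in which the tool goes at most 62.5 mm and 10.7 degrees, less where a joint would pass 70% of its speed; a pose out of reach is approached as far as the arm can. A call with a gripper value outside its range is refused whole. The fingers move at their own pace and stop on an object; "grip_force" is the grip in N (left out, the last holds). Time passes only in rows, so rows that repeat a pose let the fingers close. It gives the time, the measured TCP pose, the force, the opening and the grip force at its end, in the units of the state.
- observe(): the state, without advancing time (a new reading comes with each control period).
- read_camera(name): name is "scene" or "top"; returns a dict with "img" (384x512x3 uint8, red, green, blue), "range_z" (384x512 float32, m along the optical axis (not along the pixel's ray), 0 where there is no reading), "fx", "fy", "cx", "cy" (pixels), "k1" (the pictures are not rectified: a ray, as slopes to the right and down, at radius r is drawn at 1 + k1 r^2 times it, then the intrinsics apply), "R" (3x3) and "t" (3): a world point X has camera coordinates R X + t. Camera axes: x right, y down, z forward; pixel columns grow to the right and rows downward; lengths in m; the calibration is good to about 2 mm. A picture is of the moment at which its call begins.
- hand_in(): hands the job in; it is judged then, once.
The state is a dict: "time": time; "qpos": joint angles; "qvel": joint speeds; "joint_efforts": joint torques, N m; "tool_pos": TCP position; "tool_rot": TCP orientation; "contact_force": force on the tool from outside, world axes, zero at the start; "torque": the same for the moment, N m; "opening": finger opening in m; "grip_force": force on a finger pad.
Only numpy, scipy, OpenCV 4.12 (cv2) and the standard library are available. Lean on these libraries where they do the work, as an engineer would, in place of code of your own. Each camera call takes 0.05 s, during which the arm holds its last target. There are 200 camera calls.

## Working session

There is one attempt and no reset: what is moved stays moved. The work goes in short steps, Python scripts to look and compute and a tool call to move; the robot and the scene stay as the last step left them, time stands still between calls to the robot, and variables do not carry over. Pictures are saved under pics/ and viewed, at most 14 in all, crops included, and the job is handed in when it is done.

Besides the shell and the picture viewer there is one more tool, called in YAML: its name, and indented under it one key for each argument. step_arm: Moves the arm, as the interface text tells. Its arguments: {"type":"object","properties":{"plan":{"type":"array","items":{"type":"array","items":{"type":"number"}}},"grip_force":{"type":"number"}},"required":["plan"]}

```bash
ls; mkdir -p pics; python3 - <<'E'
from cell import *
import cv2,numpy as np
for n in("top","scene"):
    c=read_camera(n); np.savez(n+".npz",**c); cv2.imwrite(f"pics/{n}0.png",cv2.resize(c["img"][:,:,::-1],(800,600),interpolation=cv2.INTER_CUBIC))
    print(n,c["fx"],c["cx"],c["cy"],c["k1"],-c["R"].T@c["t"],c["R"].round(2).tolist())
s=observe();print(s);
try: print(grasp_offset)
except Exception as e: print(e)
E
```

```text
pics
top 470.8446763878206 259.6910681543874 194.38321493184648 0.043677430852883226 [ 4.63349886e-01 -8.11125018e-04  9.92367266e-01] [[-0.03, -1.0, 0.01], [-0.99, 0.03, -0.1], [0.1, -0.01, -1.0]]
scene 359.51502098219964 250.77738344305496 195.4855933294801 -0.05370795336289101 [1.10608034 0.08980304 0.44151689] [[-0.18, 0.98, 0.01], [0.57, 0.11, -0.81], [-0.8, -0.14, -0.58]]
{'time': 0.1, 'qpos': array([-1.32904493e+00,  3.42622144e-01,  1.52488579e+00, -6.31724504e-06,
        1.27537431e+00, -1.46007009e-01]), 'qvel': array([-0.00101034, -0.00026854, -0.00353936,  0.00025677,  0.0001803 ,
        0.00018621]), 'joint_efforts': array([ 8.47632346e-04, -4.32005775e+01, -2.44694334e+01,  7.18354108e-02,
        5.26257267e-02, -5.48382468e-05]), 'tool_pos': array([ 0.19844332, -0.48568446,  0.22614295]), 'tool_rot': array([-3.14031590e+00, -1.81644342e-04,  3.87760136e-01]), 'contact_force': array([-0.41730525,  0.17191254, -0.15979362]), 'torque': array([ 0.01765152, -0.01403753,  0.01477805]), 'grip_force': 0.0, 'opening': 0.09184586054968037}
0.0188
```

View pics/top0.png

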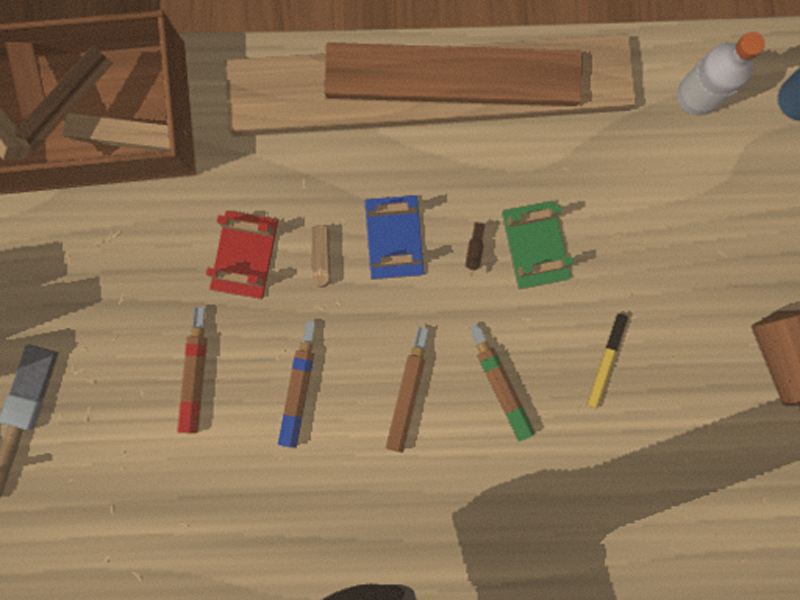

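View pics/scene0.png

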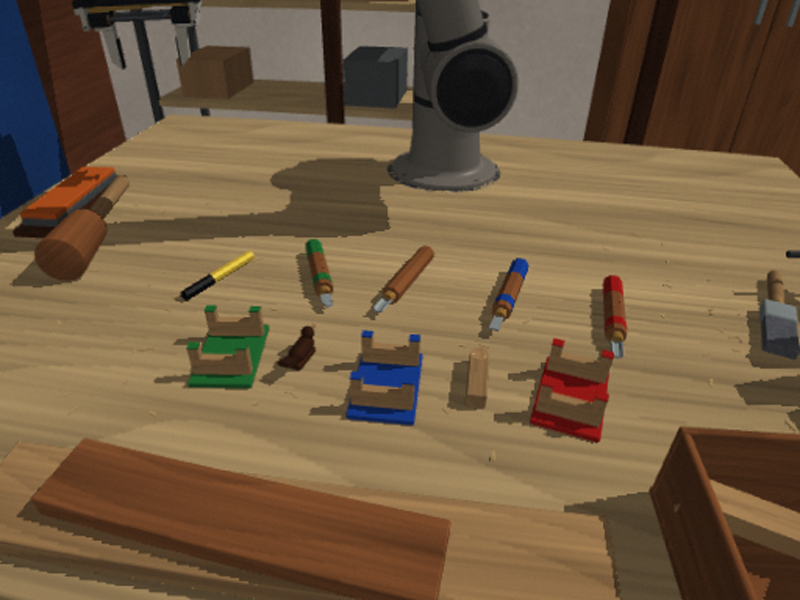

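The top view (800x600 pixels) shows the red, blue and green tools at about (193,370), (297,385) and (502,385), with blades pointing up. Their stands are at (243,255), (395,237) and (537,245). The plain gouge is at (407,390), the pen at (608,360), the blank at (320,255) and the bird at (475,247). The scene view agrees with this layout.

```bash
cat > h.py <<'E'
import numpy as np,cv2
def rays(c,u,v):
    d=np.stack([(u-c["cx"])/c["fx"],(v-c["cy"])/c["fy"]],-1); s=d.copy()
    for _ in range(6): s=d/(1+c["k1"]*(s**2).sum(-1,keepdims=True))
    return np.concatenate([s,np.ones_like(s[...,:1])],-1)
def toplane(c,u,v,z):
    r=rays(c,np.asarray(u,float),np.asarray(v,float))@c["R"]; o=-c["R"].T@c["t"]
    return o+r*((z-o[2])/r[...,2])[...,None]
def cloud(c):
    v,u=np.mgrid[:384,:512].astype(float)
    return (rays(c,u,v)*c["range_z"][...,None]-c["t"])@c["R"]
def masks(c):
    h=cv2.cvtColor(c["img"],cv2.COLOR_RGB2HSV).astype(int);H,S,V=h[...,0],h[...,1],h[...,2]
    return dict(red=((H<4)|(H>175))&(S>170)&(V>60),blue=(H>100)&(H<130)&(S>110)&(V>40),green=(H>45)&(H<85)&(S>90)&(V>30))
def blobs(m,amin=12):
    n,l,s,ce=cv2.connectedComponentsWithStats(m.astype(np.uint8),connectivity=8)
    return [(s[i,4],l==i) for i in range(1,n) if s[i,4]>=amin]
def rect(P):
    (cx,cy),(w,h),a=cv2.minAreaRect((P[:,:2]*1000).astype(np.float32)); a=np.radians(a)
    if w<h: w,h,a=h,w,a+np.pi/2
    a=(a+np.pi/2)%np.pi-np.pi/2
    return np.round([cx,cy,w,h],1),round(a,3)
E
python3 - <<'E'
from h import *
c=dict(np.load("top.npz"));P=cloud(c);X,Y,Z=P[...,0],P[...,1],P[...,2]
roi=(X>.25)&(X<.68)&(abs(Y)<.4)
print("bench z",np.median(Z[roi]))
for k,m in masks(c).items():
    for a,b in sorted(blobs(m&roi),key=lambda t:-t[0]):
        v,u=np.nonzero(b);z=np.median(Z[b]);Q=toplane(c,u,v,z)
        zz=8e-3 if a>500 else .02
        Q=toplane(c,u,v,zz)
        if a>500: q=b&(Z<.016);v,u=np.nonzero(q);Q=toplane(c,u,v,.008)
        print(k,a,"z",round(z,4),rect(Q),"mean",(Q[:,:2].mean(0)*1000).round(1))
for n,(x0,x1,y0,y1) in {}.items(): pass
hi=roi&(Z>.008)&(Z<.08)
for a,b in blobs(hi,40):
    print("obj",a,"zmax",Z[b].max().round(3),rect(P[b]))
E
```

```text
bench z 0.0007649497751891086
red 646 z 0.0084 (array([635.4, 206.7,  69. ,  53.5]), np.float64(1.371)) mean [638.9 207. ]
red 165 z 0.0083 (array([585.7, 214.4,  67.7,  12.1]), np.float64(1.366)) mean [585.8 214.6]
red 60 z 0.024 (array([418.9, 282.1,  34.2,  11.5]), np.float64(-0.087)) mean [417.2 283.1]
red 32 z 0.0235 (array([506. , 272.5,  15.5,  12.4]), np.float64(1.399)) mean [505.8 274.2]
red 23 z 0.047 (array([598. , 192.9,  10.4,   8.4]), np.float64(1.544)) mean [598.2 193.4]
red 20 z 0.047 (array([669.2, 178.7,   8.6,   8.3]), np.float64(-0.011)) mean [668.9 179.1]
red 17 z 0.0472 (array([678. , 233.6,  10.4,   6.4]), np.float64(1.547)) mean [678.7 232.9]
blue 839 z 0.0086 (array([654.1,   3.9,  69.3,  53.2]), np.float64(-1.519)) mean [654.    4.5]
blue 210 z 0.0084 (array([603.2,   0.9,  67.4,  13.5]), np.float64(-1.523)) mean [603.2   1.2]
blue 147 z 0.0235 (array([397.1, 150.2,  38.1,  15.8]), np.float64(-0.192)) mean [397.3 150.2]
blue 49 z 0.0239 (array([483.3, 132.6,  15.8,  12.4]), np.float64(1.345)) mean [483.3 132.6]
green 1195 z 0.0084 (array([ 634.8, -192.3,  10
[... 437 characters left out ...]

obj 855 zmax 0.052 (array([639.5,   3.6,  85.1,  70.6]), np.float64(0.061))
obj 1161 zmax 0.052 (array([632.4, 206.7, 108.6,  71.1]), np.float64(-0.207))
obj 254 zmax 0.04 (array([ 628.6, -103.5,   72.4,   19.4]), np.float64(-0.204))
obj 410 zmax 0.026 (array([625.9, 103.4,  79.5,  22.1]), np.float64(0.025))
obj 955 zmax 0.029 (array([481. , 271.9, 164.1,  26.7]), np.float64(-0.101))
obj 439 zmax 0.019 (array([ 477. , -276. ,  129.5,   15.5]), np.float64(-0.375))
obj 877 zmax 0.029 (array([458.2, 134.8, 164.3,  24.7]), np.float64(-0.2))
obj 867 zmax 0.029 (array([ 454.7, -129.5,  163.9,   24.4]), np.float64(0.414))
obj 862 zmax 0.029 (array([447. , -10. , 164.5,  24. ]), np.float64(-0.267))
```

step_arm:
  plan:
    - [-1,0.04,-0.026,0.01,0]
    - [-1,0.08,-0.052,0.02,0]
    - [-1,0.13,-0.085,0.04,-0.026]
    - [-1,0.18,-0.118,0.06,-0.026]
    - [-1,0.23,-0.151,0.08,-0.026]
    - [-1,0.28,-0.184,0.1,-0.026]
    - [-1,0.33,-0.217,0.12,-0.026]
    - [-1,0.354,-0.233,0.127,-0.026]
    - [-1,0.354,-0.233,0.127,-0.026]
    - [-1,0.354,-0.233,0.127,-0.026]
  grip_force: 15

```text
time: 1.35
tool_pos: [0.4379, -0.1368, 0.0997]
tool_rot: [3.142, 0.0, 0.414]
contact_force: [-0.0, -0.2, 0.6]
opening: 0.0917
grip_force: 0.0
```

```bash
cat >> h.py <<'E'
def go(pose,target):  # pose: x,y,z,yaw commanded/measured ; prints tool shift
    dx,dy,dz=np.subtract(target[:3],pose[:3]);s,k=np.sin(pose[3]),np.cos(pose[3])
    return np.round([dx*k+dy*s,dx*s-dy*k,-dz,-(target[3]-pose[3])],4)
T=dict(red=(.4636,.2737,-.101),blue=(.441,.1383,-.2),green=(.4387,-.1365,.414))
S=dict(red=(.6328,.2058,-.205),blue=(.652,.0035,.05),green=(.6335,-.1885,.177))
E
cat > look.py <<'E'
import sys; from cell import *; from h import *
for n in sys.argv[2:]:
    c=read_camera(n); np.savez(n+".npz",**c)
    cv2.imwrite(f"pics/{n}{sys.argv[1]}.png",cv2.resize(c["img"][:,:,::-1],(800,600),interpolation=cv2.INTER_CUBIC))
s=observe();print(s["time"],s["tool_pos"].round(4),s["tool_rot"].round(3),s["opening"].round(4),s["grip_force"],s["contact_force"].round(1))
E
python3 look.py 1 scene
```

```text
Traceback (most recent call last):
  File "look.py", line 5, in <module>
    s=observe();print(s["time"],s["tool_pos"].round(4),s["tool_rot"].round(3),s["opening"].round(4),s["grip_force"],s["contact_force"].round(1))
                                                                              ^^^^^^^^^^^^^^^^^^
AttributeError: 'float' object has no attribute 'round'
```

View pics/scene1.png

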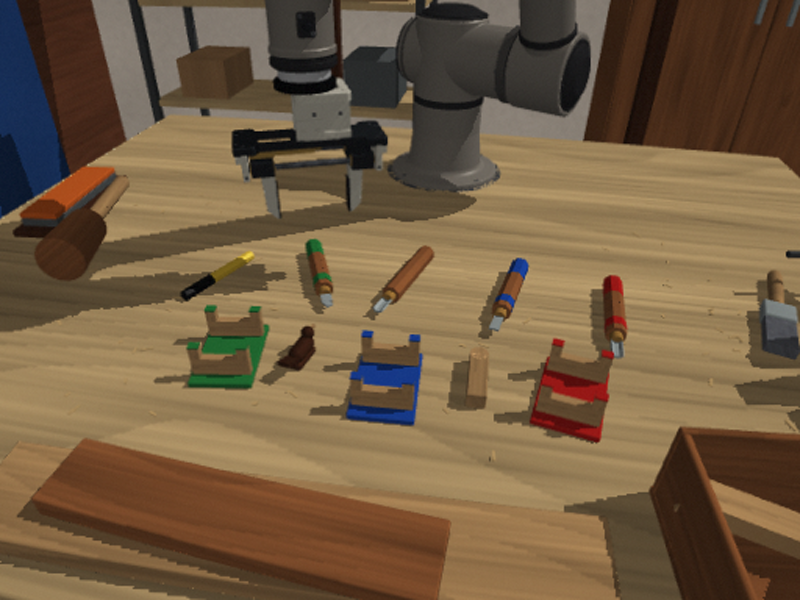

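The open fingers at (275,210) and (352,205) straddle the green tool at (318,265), as intended. Going down to grasp it.

step_arm:
  plan:
    - [-1,0,0,0.03,0]
    - [-1,0,0,0.06,0]
    - [-1,0,0,0.08,0]
    - [-1,0,0,0.09,0]
    - [-1,0,0,0.095,0]
    - [-1,0,0,0.095,0]
    - [0,0,0,0.095,0]
    - [0.6,0,0,0.095,0]
    - [1,0,0,0.095,0]
    - [1,0,0,0.095,0]
    - [1,0,0,0.095,0]
    - [1,0,0,0.095,0]
    - [1,0,0,0.095,0]
  grip_force: 20

```text
time: 3.02
tool_pos: [0.4381, -0.1365, 0.0047]
tool_rot: [3.142, 0.0, 0.414]
contact_force: [0.4, -0.5, -0.1]
opening: 0.0265
grip_force: 0.0
```

```bash
sed -i 's/s\["opening"\].round(4)/s["opening"]/' look.py; python3 - <<'E'
from h import *
for k in T:
    a=(*T[k][:2],.15,T[k][2]); b=(*S[k][:2],.15,S[k][2]); print(k,"carry",go(a,b))
print("to blue",go((*S["green"][:2],.15,S["green"][2]),(*T["blue"][:2],.15,T["blue"][2])))
print("to red",go((*S["blue"][:2],.15,S["blue"][2]),(*T["red"][:2],.15,T["red"][2])))
E
```

```text
red carry [ 0.1752  0.0505 -0.      0.104 ]
blue carry [ 0.2336  0.0902 -0.     -0.25  ]
green carry [ 0.1574  0.126  -0.      0.237 ]
to blue [-0.132  -0.3556 -0.      0.377 ]
to red [-0.1747 -0.2793 -0.      0.151 ]
```

Still closing, so I'll let it finish and then lift.

step_arm:
  plan:
    - [1,0,0,0,0]
    - [1,0,0,0,0]
    - [1,0,0,0,0]
    - [1,0,0,-0.01,0]
    - [1,0,0,-0.025,0]
    - [1,0,0,-0.05,0]
    - [1,0,0,-0.08,0]
    - [1,0,0,-0.11,0]
    - [1,0,0,-0.115,0]

```text
time: 4.15
tool_pos: [0.4392, -0.1369, 0.1218]
tool_rot: [3.138, -0.003, 0.414]
contact_force: [-0.9, -0.6, -1.3]
opening: 0.0239
grip_force: 20.0
```

step_arm:
  plan:
    - [1,0.012,0.01,0,0.02]
    - [1,0.035,0.028,0,0.06]
    - [1,0.06,0.048,0,0.1]
    - [1,0.09,0.072,0,0.14]
    - [1,0.12,0.096,0,0.18]
    - [1,0.14,0.112,0,0.21]
    - [1,0.152,0.122,0,0.23]
    - [1,0.157,0.126,0,0.237]
    - [1,0.157,0.126,0,0.237]
    - [1,0.157,0.126,0,0.237]
    - [1,0.157,0.126,0,0.237]

```text
time: 5.52
tool_pos: [0.6322, -0.1886, 0.1199]
tool_rot: [3.142, 0.0, 0.177]
contact_force: [0.5, -0.7, -0.8]
opening: 0.0238
grip_force: 20.0
```

```bash
python3 look.py 2 scene top
```

```text
5.625 [ 0.6323 -0.1887  0.12  ] [ 3.141 -0.     0.177] 0.02354536220644142 19.99992864090018 [-0.4  0.5  0.2]
```

View pics/scene2.png

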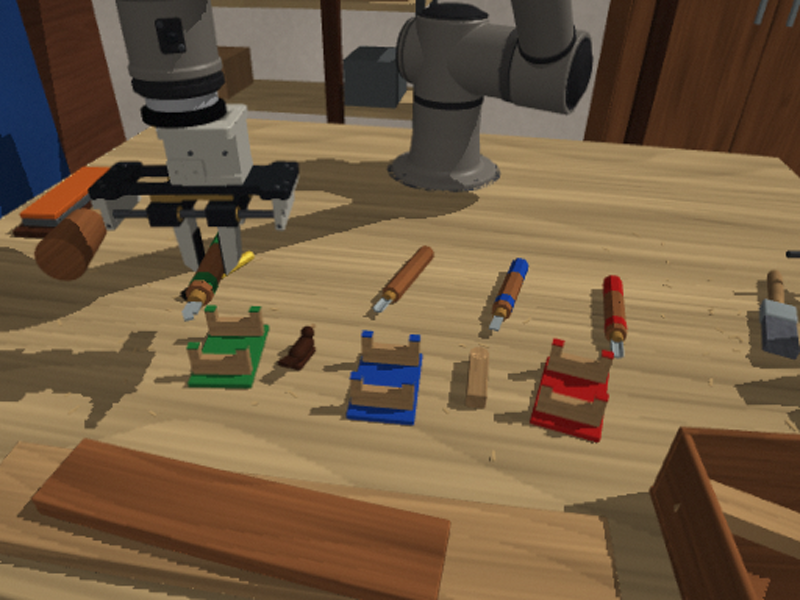

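The green tool (blade at (193,308), ring at (205,285)) is held in line above the green stand at (228,345). Lowering it.

step_arm:
  plan:
    - [1,0.001,0,0.012,0]
    - [1,0.001,0,0.03,0]
    - [1,0.001,0,0.05,0]
    - [1,0.001,0,0.065,0]
    - [1,0.001,0,0.074,0]
    - [1,0.001,0,0.079,0]
    - [1,0.001,0,0.082,0]
    - [1,0.001,0,0.084,0]
    - [1,0.001,0,0.084,0]
    - [1,0.001,0,0.084,0]

```text
time: 6.88
tool_pos: [0.6337, -0.1886, 0.0361]
tool_rot: [3.141, -0.001, 0.177]
contact_force: [-0.1, 0.2, -1.2]
opening: 0.0236
grip_force: 20.0
```

step_arm:
  plan:
    - [1,0,0,0.001,0]
    - [1,0,0,0.0015,0]
    - [1,0,0,0.0015,0]
    - [1,0,0,0.0015,0]

```text
time: 7.38
tool_pos: [0.6337, -0.1886, 0.0347]
tool_rot: [3.141, -0.0, 0.177]
contact_force: [-0.9, 1.1, 4.5]
opening: 0.0239
grip_force: 20.0
```

```bash
python3 look.py 3 scene; python3 -c "
import cv2;i=cv2.imread('pics/scene3.png');cv2.imwrite('pics/crop3.png',cv2.resize(i[150:450,50:450],(800,600)))"
```

```text
7.425 [ 0.6337 -0.1886  0.0347] [ 3.141 -0.     0.177] 0.02392249928967293 20.000606576213613 [-1.6  0.6  5.5]
```

View pics/crop3.png

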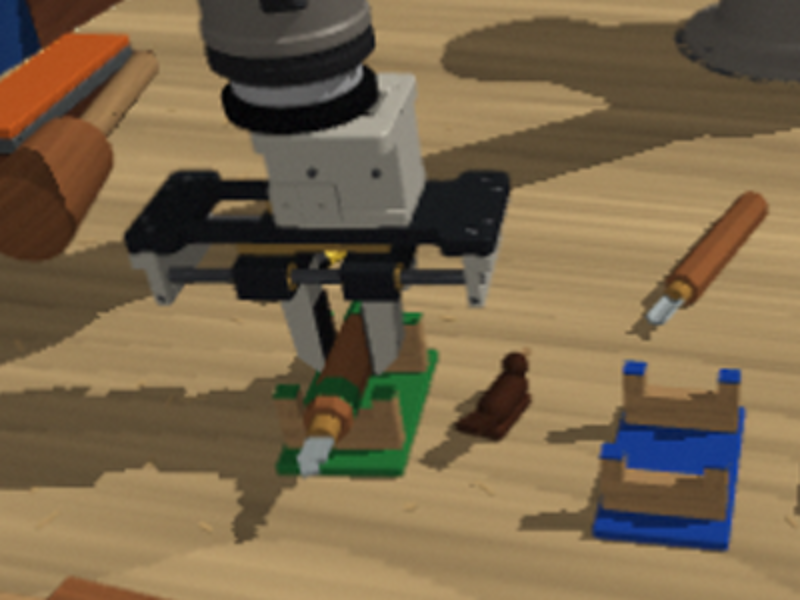

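The green tool rests in the notch at crop (340,400), and the 5 N contact force agrees. Releasing it and moving on to blue.

step_arm:
  plan:
    - [0.3,0,0,0,0]
    - [0.0,0,0,0,0]
    - [0.0,0,0,0,0]
    - [0.0,0,0,0,0]
    - [0.0,0,0,-0.01,0]
    - [0.0,0,0,-0.04,0]
    - [0.0,0,0,-0.08,0]
    - [-0.5,0,0,-0.095,0]
    - [-1,-0.013,-0.035,-0.095,0.05]
    - [-1,-0.03,-0.08,-0.095,0.1]
    - [-1,-0.05,-0.13,-0.09,0.2]
    - [-1,-0.07,-0.18,-0.09,0.3]
    - [-1,-0.09,-0.24,-0.085,0.377]
    - [-1,-0.11,-0.3,-0.08,0.377]
    - [-1,-0.132,-0.356,-0.07,0.377]
    - [-1,-0.132,-0.356,-0.065,0.377]
    - [-1,-0.132,-0.356,-0.065,0.377]
    - [-1,-0.132,-0.356,-0.065,0.377]

```text
time: 9.68
tool_pos: [0.442, 0.1377, 0.0993]
tool_rot: [3.142, -0.001, -0.202]
contact_force: [0.1, 0.4, 0.1]
opening: 0.0918
grip_force: 0.0
```

```bash
python3 look.py 4 scene top
```

```text
9.775 [0.4419 0.1377 0.0993] [-3.142e+00 -1.000e-03 -2.020e-01] 0.09207547539628544 0.0 [ 0.  -0.3  0.1]
```

View pics/scene4.png

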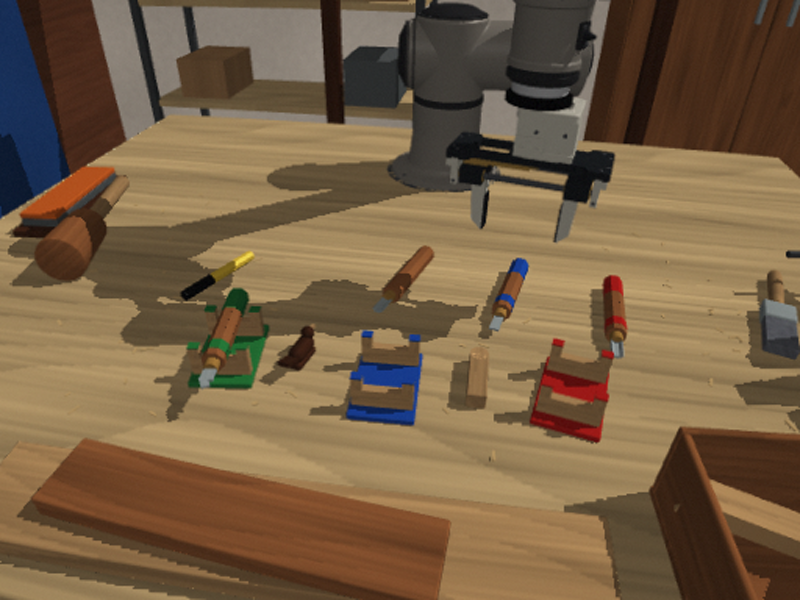

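The green tool rests in both notches at (225,335), and the fingers at (480,205) and (565,220) straddle the blue tool at (510,290). Grasping blue and lifting it.

step_arm:
  plan:
    - [-1,0,0,0.03,0]
    - [-1,0,0,0.06,0]
    - [-1,0,0,0.08,0]
    - [-0.5,0,0,0.09,0]
    - [0,0,0,0.0945,0]
    - [1,0,0,0.0945,0]
    - [1,0,0,0.0945,0]
    - [1,0,0,0.0945,0]
    - [1,0,0,0.0945,0]
    - [1,0,0,0.0945,0]
    - [1,0,0,0.0945,0]
    - [1,0,0,0.0945,0]
    - [1,0,0,0.0945,0]
    - [1,0,0,0.0945,0]
    - [1,0,0,0.085,0]
    - [1,0,0,0.065,0]
    - [1,0,0,0.035,0]
    - [1,0,0,0.0,0]
    - [1,0,0,-0.02,0]
    - [1,0,0,-0.02,0]

```text
time: 12.28
tool_pos: [0.4419, 0.1388, 0.1207]
tool_rot: [-3.141, -0.003, -0.2]
contact_force: [-0.3, 0.3, -0.7]
opening: 0.0237
grip_force: 20.0
```

step_arm:
  plan:
    - [1,0.017,0.006,0,-0.02]
    - [1,0.04,0.015,0,-0.05]
    - [1,0.075,0.029,0,-0.08]
    - [1,0.115,0.045,0,-0.12]
    - [1,0.155,0.06,0,-0.17]
    - [1,0.19,0.073,0,-0.21]
    - [1,0.215,0.084,0,-0.24]
    - [1,0.228,0.089,0,-0.25]
    - [1,0.233,0.09,0,-0.25]
    - [1,0.233,0.09,0,-0.25]
    - [1,0.233,0.09,0,-0.25]
    - [1,0.233,0.09,0,-0.25]

```text
time: 13.78
tool_pos: [0.6511, 0.0046, 0.1194]
tool_rot: [3.142, 0.0, 0.05]
contact_force: [-0.0, -0.0, -1.2]
opening: 0.0234
grip_force: 20.0
```

```bash
python3 look.py 5 scene top; python3 -c "
import cv2;i=cv2.imread('pics/scene5.png');cv2.imwrite('pics/crop5.png',i[50:450,150:750])"
```

```text
13.875 [0.6513 0.0045 0.1194] [ 3.141 -0.     0.05 ] 0.023771732408567305 19.998834104044363 [-0.7 -0.2 -0.2]
```

View pics/crop5.png

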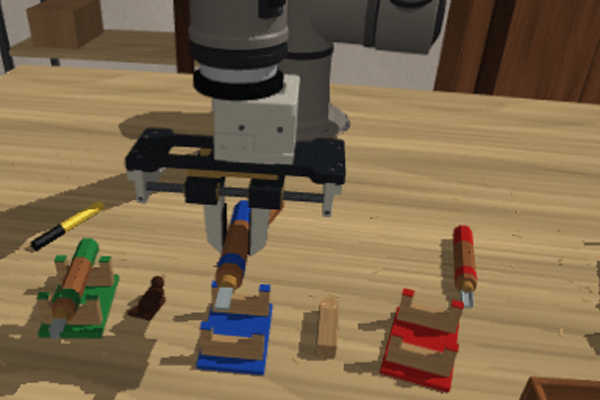

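The blue tool (blade at crop (225,297)) is held straight above its stand at (237,330). Lowering it.

step_arm:
  plan:
    - [1,0.001,0.001,0.012,0]
    - [1,0.001,0.001,0.03,0]
    - [1,0.001,0.001,0.05,0]
    - [1,0.001,0.001,0.065,0]
    - [1,0.001,0.001,0.074,0]
    - [1,0.001,0.001,0.079,0]
    - [1,0.001,0.001,0.082,0]
    - [1,0.001,0.001,0.084,0]
    - [1,0.001,0.001,0.085,0]
    - [1,0.001,0.001,0.085,0]
    - [1,0.001,0.001,0.085,0]

```text
time: 15.25
tool_pos: [0.6527, 0.0032, 0.0348]
tool_rot: [3.141, -0.001, 0.05]
contact_force: [-1.2, 0.5, 3.5]
opening: 0.0238
grip_force: 20.0
```

Light contact. Releasing it and moving to red.

step_arm:
  plan:
    - [0.3,0,0,0,0]
    - [0.0,0,0,0,0]
    - [0.0,0,0,0,0]
    - [0.0,0,0,0,0]
    - [0.0,0,0,-0.01,0]
    - [0.0,0,0,-0.04,0]
    - [0.0,0,0,-0.08,0]
    - [-0.5,0,0,-0.095,0]
    - [-1,-0.02,-0.032,-0.095,0.05]
    - [-1,-0.045,-0.072,-0.095,0.1]
    - [-1,-0.075,-0.12,-0.09,0.151]
    - [-1,-0.105,-0.168,-0.09,0.151]
    - [-1,-0.135,-0.216,-0.085,0.151]
    - [-1,-0.16,-0.256,-0.08,0.151]
    - [-1,-0.175,-0.28,-0.07,0.151]
    - [-1,-0.175,-0.28,-0.065,0.151]
    - [-1,-0.175,-0.28,-0.065,0.151]
    - [-1,-0.175,-0.28,-0.065,0.151]

```text
time: 17.5
tool_pos: [0.4646, 0.2733, 0.0993]
tool_rot: [3.142, -0.0, -0.103]
contact_force: [0.5, 0.1, 0.6]
opening: 0.0917
grip_force: 0.0
```

```bash
python3 look.py 6 scene top
```

```text
17.6 [0.4646 0.2734 0.0994] [-3.141e+00 -1.000e-03 -1.030e-01] 0.09174326688573309 0.0 [ 1.1  0.2 -0.4]
```

View pics/scene6.png

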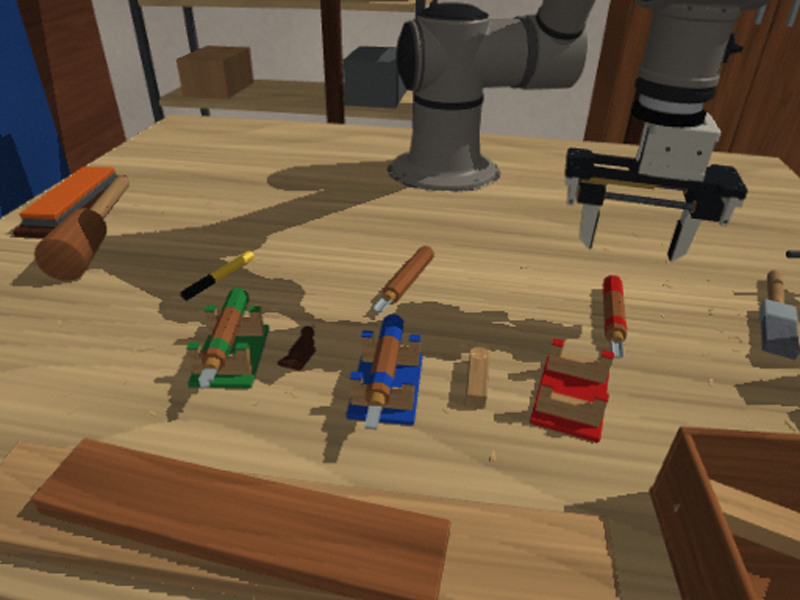

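The blue tool is seated at (385,365), and the fingers at (590,230) and (685,240) straddle the red tool at (615,310). Grasping red.

step_arm:
  plan:
    - [-1,0,0,0.03,0]
    - [-1,0,0,0.06,0]
    - [-1,0,0,0.08,0]
    - [-0.5,0,0,0.09,0]
    - [0,0,0,0.0945,0]
    - [1,0,0,0.0945,0]
    - [1,0,0,0.0945,0]
    - [1,0,0,0.0945,0]
    - [1,0,0,0.0945,0]
    - [1,0,0,0.0945,0]
    - [1,0,0,0.0945,0]
    - [1,0,0,0.0945,0]
    - [1,0,0,0.0945,0]
    - [1,0,0,0.0945,0]
    - [1,0,0,0.085,0]
    - [1,0,0,0.065,0]
    - [1,0,0,0.035,0]
    - [1,0,0,0.0,0]
    - [1,0,0,-0.02,0]
    - [1,0,0,-0.02,0]

```text
time: 20.1
tool_pos: [0.4646, 0.2745, 0.1209]
tool_rot: [-3.14, -0.003, -0.101]
contact_force: [0.4, 0.7, -2.3]
opening: 0.0238
grip_force: 20.0
```

step_arm:
  plan:
    - [1,0.014,0.004,0,0.01]
    - [1,0.035,0.01,0,0.02]
    - [1,0.065,0.018,0,0.04]
    - [1,0.1,0.028,0,0.06]
    - [1,0.13,0.038,0,0.08]
    - [1,0.155,0.045,0,0.09]
    - [1,0.17,0.049,0,0.103]
    - [1,0.175,0.05,0,0.103]
    - [1,0.175,0.05,0,0.103]
    - [1,0.175,0.05,0,0.103]
    - [1,0.175,0.05,0,0.103]

```text
time: 21.48
tool_pos: [0.6324, 0.2071, 0.1193]
tool_rot: [3.141, 0.0, -0.204]
contact_force: [-0.3, 0.2, -1.4]
opening: 0.0236
grip_force: 20.0
```

```bash
python3 look.py 7 scene top; python3 -c "
import cv2;i=cv2.imread('pics/scene7.png');cv2.imwrite('pics/crop7.png',i[50:500,200:800])"
```

```text
21.575 [0.6326 0.207  0.1194] [-3.142 -0.    -0.204] 0.023430720076701925 19.99768305919133 [-0.  -0.9 -2. ]
```

View pics/crop7.png

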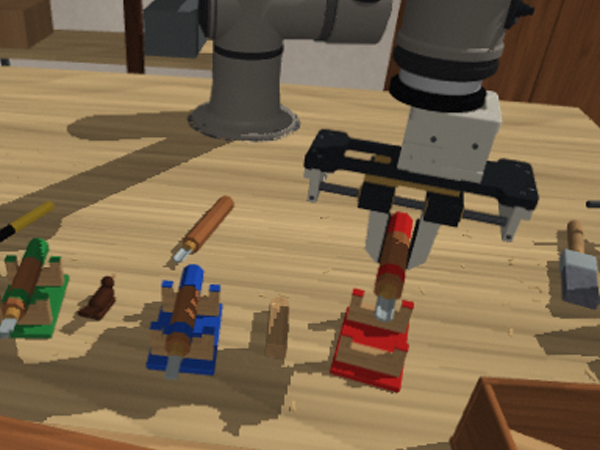

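The red tool (blade at crop (384,308)) is in line above its stand at (372,345). Lowering it.

step_arm:
  plan:
    - [1,0,0.001,0.012,0]
    - [1,0,0.001,0.03,0]
    - [1,0,0.001,0.05,0]
    - [1,0,0.001,0.065,0]
    - [1,0,0.001,0.074,0]
    - [1,0,0.001,0.079,0]
    - [1,0,0.001,0.082,0]
    - [1,0,0.001,0.084,0]
    - [1,0,0.001,0.085,0]
    - [1,0,0.001,0.085,0]
    - [1,0,0.001,0.085,0]

```text
time: 22.95
tool_pos: [0.6329, 0.2058, 0.0348]
tool_rot: [-3.141, -0.001, -0.204]
contact_force: [-1.7, -0.0, 4.2]
opening: 0.0236
grip_force: 20.0
```

Light contact. Releasing it, lifting and backing away so the camera has a clear view.

step_arm:
  plan:
    - [0.3,0,0,0,0]
    - [0.0,0,0,0,0]
    - [0.0,0,0,0,0]
    - [0.0,0,0,0,0]
    - [0.0,0,0,-0.01,0]
    - [0.0,0,0,-0.04,0]
    - [0.0,0,0,-0.08,0]
    - [0,0,0,-0.12,0]
    - [0,-0.03,0,-0.15,0]
    - [0,-0.08,-0.03,-0.16,0]
    - [0,-0.13,-0.06,-0.16,0]
    - [0,-0.18,-0.09,-0.16,0]
    - [0,-0.22,-0.12,-0.16,0]
    - [0,-0.22,-0.12,-0.16,0]
    - [0,-0.22,-0.12,-0.16,0]

```text
time: 24.82
tool_pos: [0.4419, 0.3678, 0.1948]
tool_rot: [-3.141, -0.001, -0.204]
contact_force: [-0.2, 0.4, 1.3]
opening: 0.0456
grip_force: 0.0
```

```bash
python3 look.py 8 scene top; python3 - <<'E'
from h import *
c=dict(np.load("top.npz"));P=cloud(c);X,Y,Z=P[...,0],P[...,1],P[...,2]
b0=(X>.25)&(X<.76)&(abs(Y)<.32)
print("tools on stands (high Z)")
for a,b in blobs(b0&(Z>.0475)&(Z<.07),60): print(a,Z[b].max().round(3),rect(P[b]))
print("others")
for a,b in blobs(b0&(Z>.008)&(Z<.045),60): print(a,Z[b].max().round(3),rect(P[b]))
E
```

```text
24.925 [0.4424 0.3671 0.1944] [ 3.142e+00 -1.000e-03 -2.060e-01] 0.04603250004464908 0.0 [ 0.9  1.6 -0.8]
tools on stands (high Z)
103 0.07 (array([745. , 294.7,  48.4,  13.2]), np.float64(-1.222))
700 0.059 (array([655.4,   3.3, 135.9,  23.7]), np.float64(0.045))
701 0.059 (array([ 636.7, -187. ,  135.9,   24.5]), np.float64(0.181))
729 0.059 (array([634.9, 203.7, 136.6,  24.4]), np.float64(-0.203))
others
153 0.045 (array([744.7, 294.5,  48.6,  14.4]), np.float64(-1.205))
60 0.045 (array([ 717.9, -172.9,   28.3,   14.2]), np.float64(0.147))
83 0.045 (array([716.4, 188. ,  27.7,  15.3]), np.float64(-0.148))
356 0.045 (array([650.7,  27.6, 108.7,  25.1]), np.float64(0.047))
272 0.045 (array([650.7, -19.3, 105.9,  23.5]), np.float64(0.044))
217 0.045 (array([ 640.5, -210.4,  107.2,   23.4]), np.float64(0.164))
485 0.045 (array([ 629.8, -167.5,  114.6,   30.7]), np.float64(0.168))
63 0.045 (array([676.1, 225.4,  24.1,  22.9]), np.float64(0.207))
464 0.045 (array([627.7, 186. , 110.2,  28.6]), np.float64(-0.201))
255 0.038 (array([ 628.7, -103.6,   74.1,   19.5]), np.float64(-0.214))
409 0.025 (array([626.2, 103.4,  80.3,  21.9]), np.float64(0.024))
165 0.045 (array([624.1, 234.1,  79.5,  20.4]), np.float64(-0.186))
439 0.019 (array([ 476.9, -275.7,  129. ,   15.2]), np.float64(-0.375))
865 0.029 (array([447.1, -10. , 164.4,  24. ]), np.float64(-0.267))
```

View pics/top8.png

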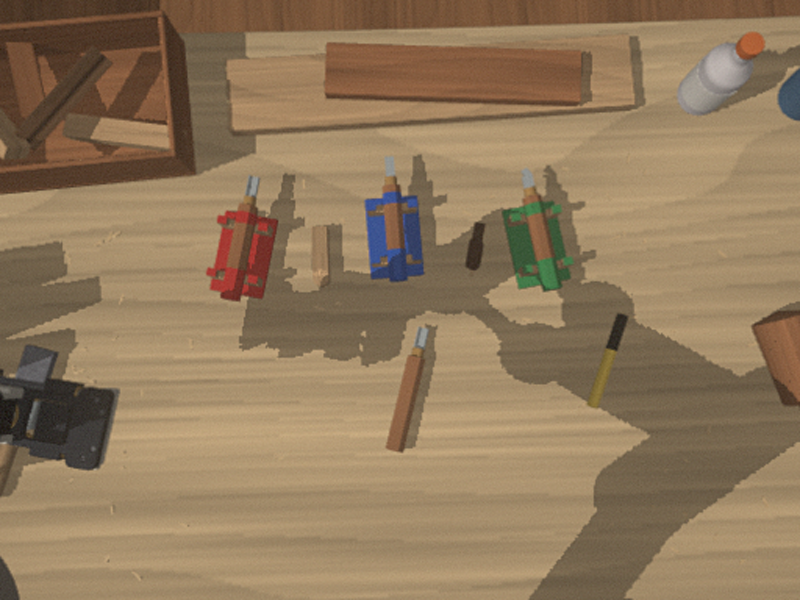

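All three tools sit in both notches of their own stands, at pixels (243,255), (394,240) and (539,240). They are within a few mm of centre and aligned, and the bystanders have not moved.

```bash
python3 -c "
from cell import *
print(hand_in())"
```

```text
the job is handed in; nothing more can be done
None
```

I set the red, blue and green tools down in both notches of their own stands, within about 4 mm of centre in the last measurement, left the bystanders in place, and handed in at about 25 s; the hand-in gave no verdict.

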